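Register a whetstone on its sharpening board

ROBOT

A 6-joint arm with a two-finger parallel gripper is mounted at the origin on a cart in front of the work surface, level with it; the furniture and walls round the work are solid. World frame = base frame: x ahead of the robot, y to its left, z up, the work surface at z = 0. Lengths are in mm, angles in rad, forces in N, time in s.
With the tool pointing down it reaches from about 400 to 925 mm from the base axis. Payload 12.5 kg.
Tool frame: the origin (TCP) lies on the front face of the gripper's body, between the roots of the fingers; the fingertips stand 78 mm ahead of it and the grasp point (between the pads) lies 59 mm ahead of it (env.nose_length is the distance from the TCP to the fingertips, in mm); z points along the fingers, y is the line along which they close (so a half turn about z gives the same grasp; the last joint's range is limited). The gripper opens to 95 mm and grips with 3 to 60 N. Pads are 20 mm wide; open, the fingers measure 119 mm over their backs; the gripper's body (75 mm by 180 mm) begins 59 mm behind the grasp point.
Start: joints at [-1.422, 0.491, 1.559, -0, 1.092, -0.106], TCP at [157.554, -604.826, 292.261] pointing down, gripper open.
Joint ranges: [-3.1, 3.1], [-0.84, 2.19], [0.05, 2.79], [-1.13, 4.28], [0.06, 2.93], [-2.69, 2.69]. Speed limits (rad/s): [2.22, 2.22, 2.79, 3.14, 3.14, 3.14].

INTERFACE

Orientations are given as [roll, pitch, yaw] about the fixed x, y, z axes, in that order (R = Rz(yaw) Ry(pitch) Rx(roll)).
In Python, from cell import env gives the robot as it stands.
- The arm moves only by the tool jog_arm, never from a script. Its argument "motion" is a list of rows, each a list of 7 numbers: the turn, a rotation vector about the tool's x, y, z in degrees, then the shift along the tool's x, y, z in mm, then the finger opening in mm, from 0 to 95.1. In form: [[wx, wy, wz, x, y, z, hand], ...]. A call has 1 to 10 rows; each row shifts and turns the commanded pose from where the row before left it, along the tool's axes as they then stand; what a row does not reach is not made up. A row lasts 1/8 s, in which the tool goes at most 62.5 mm and 10.7 degrees, less where a joint would pass 70% of its speed; a pose out of reach is approached as far as the arm can. A call is refused whole if a number of a shift passes 62.5 or a number of a turn 10.7, either way. A call with a gripper value outside its range is refused whole. The fingers move at their own pace and stop on an object; the grip force is fixed at half the most. Time passes only in rows, so rows that do not move let the fingers close. It gives the time, the measured TCP pose, the force, the opening and the grip force at its end, in the units of the state.
- env.state(): the state, without advancing time (a new reading comes with each control period).
- env.read_camera(name): name is "scene" or "top"; returns a dict with "color" (400x640x3 uint8, red, green, blue), "z_map" (400x640 float32, mm along the optical axis (not along the pixel's ray), 0 where there is no reading), "camera_matrix" (3x3 intrinsics, pixels), "world_to_cam" (4x4, takes a point from world to camera coordinates). Camera axes: x right, y up, looking along -z (the intrinsics and any distortion apply to the point x, -y, -z); pixel columns grow to the right and rows downward; lengths in mm; the calibration is good to about 2 mm. A picture is of the moment at which its call begins.
- env.job_done(): hands the job in; it is judged then, once.
Trained networks look in the newest picture that a camera, given by its name, has taken for a name from the list of things; names that differ only in an ending like _2 or _b are one class to them, and where a whole thing is asked for, a point or a joint stands for the part that bears it (a point fixed in the world has none). Each returns a list of dicts, best first, with "score" (0 to 1); they miss things now and then, are a little off and sometimes report something else, mostly with a low value. They report only what shows in the picture. A call takes as long as a camera call.
- env.recognise(camera, thing): "location" ([column, row] in pixels, amid what is visible of it).
The state is a dict: "t": time; "joints": joint angles; "qvel": joint speeds; "tau": joint torques, N m; "eef_pos": TCP position; "tcp_rot": TCP orientation; "ft_force": force on the tool from outside, world axes, zero at the start; "moment": the same for the moment, N m; "opening": opening from 0.0 (shut) to 1.0 (fully open); "grip_force": force on a finger pad.
Only numpy, scipy, OpenCV 4.12 (cv2) and the standard library are available. Lean on these libraries where they do the work, as an engineer would, in place of code of your own. Each camera call takes 0.05 s, during which the arm holds its last target. There are 200 camera calls.

TASK

Set the whetstone up for sharpening: slide it along the board until its far long side lies flush against the far fence and its left end is flush against the end stop at the left, and leave it there. Slide it, do not lift it off the board, and leave the things standing round about where they are.

Things in the scene. Friction and masses are not known exactly. Their poses are not given: they have to be found in the camera images.
- sharpening_board: Fixed wooden board, 200 x 340 mm, deck 16 mm above the worktop, turned up to 15 degrees. Origin: on the worktop under it, 105 mm from its near edge, midway between its ends; x away from the robot, y left along it. Far fence: near face at x = +75, y from -150 to +120 mm. Left end stop: right face at y = +135, x from -65 to +65 mm. Both 18 mm thick, 22 mm above the deck; other sides open.
- stop_corner (a point): The point on the deck (16 mm above the worktop) where the planes of the inner faces of the fence and end stop meet; axes as the board's. The stone's far left lower corner belongs here.
- whetstone: Loose two-tone grey stone, 62 mm wide (its x), 180 mm long (its y), 30 mm high (z), 0.35 to 0.65 kg, lying flat on the board, askew by up to 17 degrees, clear of both stops; it slides under a push of about 2 to 8 N. Origin: centre of its underside. Registered, its origin is 31 mm nearer than the fence face and 90 mm right of the end stop face, its y along the board's y.
- tin: Standing food tin, 75 mm across, 110 mm high, behind and left of the board. Origin: centre of its underside. Bystander.
- olive_jar: Standing glass jar with a green lid, 70 mm across, 101 mm high, left of the board. Origin: centre of its underside. Bystander.
- spice_jar: Standing small jar with a red lid, 45 mm across, 106 mm high, behind the right end of the board. Origin: centre of its underside. Bystander.
- garlic: Garlic bulb, 56 mm across and high, left of the board on the robot's side. Origin: centre of its underside. Bystander.

How it is judged (in metres and radians):
At the end, for the whole second after the job is handed in: The whetstone rests flat on the deck with its long side within 3 mm of the far fence, its end within 3 mm of the left end stop, and parallel to the fence within 0.02 rad (about 1 degree) (x of whetstone in the frame of sharpening_board between 0.041 and 0.047 m and y of whetstone in the frame of sharpening_board between 0.042 and 0.048 m and z of whetstone in the frame of sharpening_board below 0.019 m and angle between the y axis of whetstone and the y axis of sharpening_board, either way round below 0.02 rad and angle between whetstone's own z axis and vertical below 0.05 rad and linear speed of whetstone below 0.01 m/s); the robot touches nothing.
It fails at once if the whetstone is lifted more than 12 mm off the deck (z of whetstone in the frame of sharpening_board above 0.028 m).
It fails at once if a bystander (tin, jars or garlic) is moved more than 30 mm (distance of any of tin, olive_jar, spice_jar, garlic from where it was at the start of the episode above 0.03 m).
It also fails if it takes over 51 s, if anything falls off the work surface, if the arm or the gripper's body presses on something with over 40 N, if the wrist force passes 120 N, or if a joint passes its speed limit or range.

## Working session

There is one attempt and no reset: what is moved stays moved. The work goes in short steps, Python scripts to look and compute and a tool call to move; the robot and the scene stay as the last step left them, time stands still between calls to the robot, and variables do not carry over. Pictures are saved under pics/ and viewed, at most 10 in all, crops included, and the job is handed in when it is done.

Besides the shell and the picture viewer there is one more tool, called after "Emit:" as name([rows], argument=value, ...), one row to a line, values as JSON. jog_arm: Moves the arm, as the interface text tells. Its arguments: {"type":"object","properties":{"motion":{"type":"array"}},"required":["motion"]}

```bash
mkdir -p pics; ls; python3 - <<'E'
from cell import env
import cv2,numpy as np
for c in ("top","scene"):
    r=env.read_camera(c)
    cv2.imwrite(f"pics/{c}0.png",r["color"][:,:,::-1]); np.savez(f"{c}0.npz",**r)
    for n in ["whetstone","sharpening_board","tin","olive_jar","spice_jar","garlic"]:
        print(c,n,[(d["score"],d["location"]) for d in env.recognise(c,n)[:2]])
s=env.state(); print(s)
E
```

```text
pics
top whetstone [(0.71, [339.8, 196.1])]
top sharpening_board [(0.64, [338.7, 188.4])]
top tin [(0.71, [269.8, 161.8])]
top olive_jar [(0.98, [239.9, 204.5])]
top spice_jar []
top garlic [(0.7, [249.2, 247.4])]
scene whetstone [(0.62, [335.7, 200.6])]
scene sharpening_board [(0.67, [312.9, 202.9]), (0.46, [224.9, 258.3])]
scene tin [(0.78, [240.5, 206.9])]
scene olive_jar [(0.68, [225.3, 259.7])]
scene spice_jar [(0.59, [356.2, 131.7]), (0.4, [315.7, 198.7])]
scene garlic [(0.75, [280.5, 304.9]), (0.25, [336.7, 201.4])]
{'t': 0.7, 'joints': array([-1.42160352e+00,  4.90880236e-01,  1.55889050e+00, -2.09300133e-05,
        1.09172427e+00, -1.05574604e-01]), 'qvel': array([-0.00173906,  0.00185172,  0.00058706,  0.00102459, -0.00055878,
       -0.0012115 ]), 'tau': array([-7.47542435e-04, -6.12332654e+01, -2.58393288e+01,  6.92449766e-02,
        4.45892662e-02,  4.80804704e-05]), 'eef_pos': array([ 157.54763862, -604.82467663,  292.27650137]), 'tcp_rot': array([3.14149751e+00, 2.87613855e-05, 2.54777052e-01]), 'ft_force': array([-0.06209978,  0.0768307 ,  0.21643325]), 'moment': array([-0.02789   , -0.0208515 ,  0.09748983]), 'grip_force': 0.0, 'opening': 0.9952137461911122}
```

View pics/top0.png

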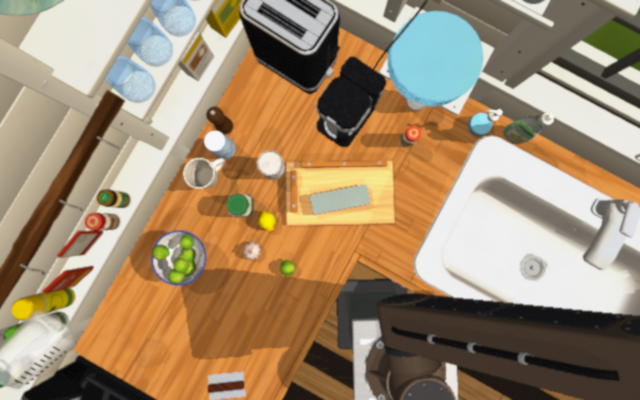

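View pics/scene0.png

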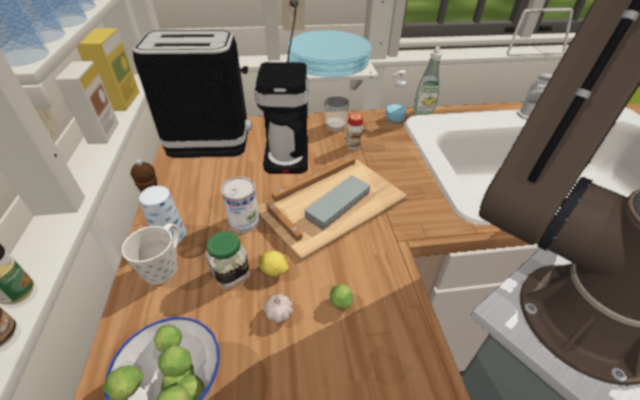

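The top view shows the board around (340,193) with the fence along its upper edge and the stop at the left (292,188), and the stone at (340,199). The scene view agrees: stone at (337,201), with a lemon and a lime loose to the left and on the near side. Next I measure the poses.

```bash
cat > h.py <<'E'
import numpy as np,cv2
def cloud(r):
    K=r["camera_matrix"];T=np.linalg.inv(r["world_to_cam"]);z=r["z_map"].astype(float)
    v,u=np.mgrid[:400,:640]
    P=np.stack([(u-K[0,2])/K[0,0]*z,-(v-K[1,2])/K[1,1]*z,-z],-1)
    W=P@T[:3,:3].T+T[:3,3]; W[z==0]=np.nan
    return W
def ray(r,uv,h):
    K=r["camera_matrix"];T=np.linalg.inv(r["world_to_cam"])
    uv=np.atleast_2d(uv).astype(float)
    d=np.c_[(uv[:,0]-K[0,2])/K[0,0],-(uv[:,1]-K[1,2])/K[1,1],-np.ones(len(uv))]@T[:3,:3].T
    o=T[:3,3]; return (o+d*((h-o[2])/d[:,2])[:,None])[:,:2]
E
python3 - <<'E'
from h import *
for c,uv in (("top",[(340,199),(292,188),(345,164),(269,162),(240,204),(412,134),(250,249),(267,221),(288,268),(388,210)]),("scene",[(337,201),(285,218),(325,180),(240,205),(228,260),(356,131),(279,308),(273,263),(342,296),(300,240)])):
    r=np.load(c+"0.npz");W=cloud(r)
    print(c,np.linalg.inv(r["world_to_cam"])[:3,3].round(),r["camera_matrix"][0,0])
    for u,v in uv: print((u,v),np.nanmedian(W[v-1:v+2,u-1:u+2].reshape(-1,3),0).round(1))
    col=r["color"]
    for n,a,b,x,y,s in (("t",140,240,270,410,5),) if c=="top" else (("s",140,270,240,420,4),):
        cv2.imwrite(f"pics/crop_{n}.png",cv2.resize(col[a:b,x:y,::-1],None,fx=s,fy=s,interpolation=cv2.INTER_CUBIC))
    m=(W[...,2]>39)&(W[...,2]<53)
    n,l=cv2.connectedComponents(m.astype(np.uint8));u,v=uv[0];k=l==l[v,u]
    p=W[k][:,:2].astype(np.float32);print("stone",k.sum(),cv2.minAreaRect(p),np.nanmean(W[k],0))
E
```

```text
top [ 446.  254. 1334.] 419.22703829625794
(340, 199) [526.9 193.2  47.7]
(292, 188) [563.9 340.9  39.1]
(345, 164) [636.7 174.9  38.4]
(269, 162) [636.3 403.3 106. ]
(240, 204) [513.8 490.5 101.9]
(412, 134) [712.8 -21.6 106.1]
(250, 249) [379.2 469.9  50.2]
(267, 221) [463.2 417.2  52.8]
(288, 268) [319.5 355.1  47.3]
(388, 210) [491.7  42.   16. ]
stone 1164 ((528.6610717773438, 195.26077270507812), (62.05801010131836, 179.78736877441406), 10.351545333862305) [528.51357872 195.20615054  47.01014749]
scene [ 39. 639. 637.] 362.0698544916422
(337, 201) [516.4 209.9  47.1]
(285, 218) [550.5 336.7  39. ]
(325, 180) [624.8 159.9  16.8]
(240, 205) [602.5 417.8  86.6]
(228, 260) [486.6 507.2  80.9]
(356, 131) [699.7 -14.9  67.8]
(279, 308) [362.6 475.2  40.7]
(273, 263) [452.  430.8  46.7]
(342, 296) [310.3 368.   43.1]
(300, 240) [491.3 337.2  17.2]
stone 1381 ((530.0674438476562, 194.81204223632812), (65.01036071777344, 183.99940490722656), 10.394192695617676) [525.51944942 203.21392018  46.36744312]
```

View pics/crop_t.png

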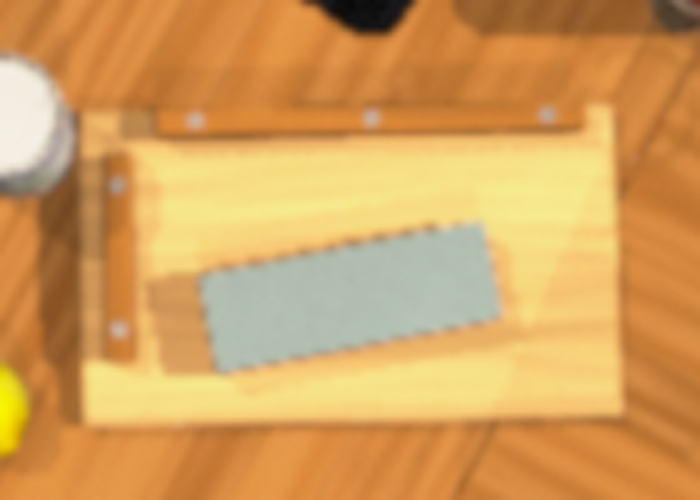

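View pics/crop_s.png

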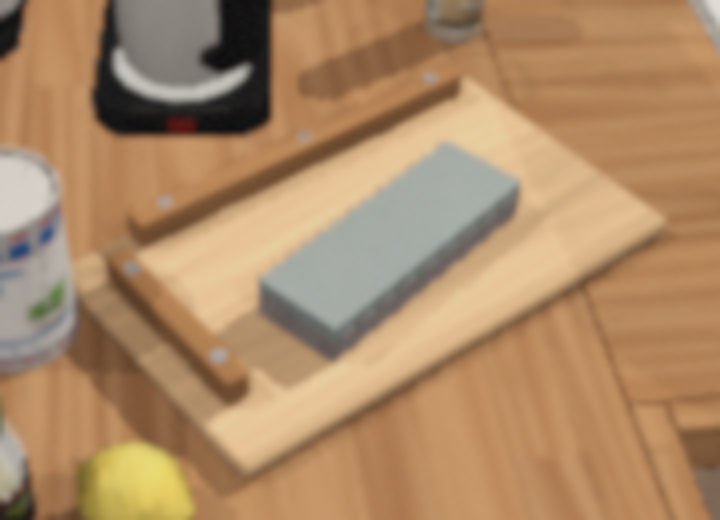

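Crops show the fence top edge (158–585, 118 in the top crop), the stop (120, 155–360), and the stone askew by about 8–10° between (205,275) and (500,320). Now I fit the board.

```bash
cat >> h.py <<'E'
def rects(r):
    W=cloud(r);x,y,z=[W[...,i] for i in range(3)]
    reg=(x>420)&(x<690)&(y>0)&(y<380)
    out={}
    n,l,st,_=cv2.connectedComponentsWithStats((reg&(z>30)&(z<43)).astype(np.uint8))
    for i in range(1,n):
        if st[i,4]>60: out["stop%d"%i]=(int(st[i,4]),cv2.minAreaRect(W[l==i][:,:2].astype(np.float32)))
    n,l,st,_=cv2.connectedComponentsWithStats((reg&(z>43)&(z<53)).astype(np.uint8))
    for i in range(1,n):
        if st[i,4]>300: out["stone%d"%i]=(int(st[i,4]),cv2.minAreaRect(W[l==i][:,:2].astype(np.float32)))
    n,l,st,_=cv2.connectedComponentsWithStats((reg&(z>9)&(z<55)).astype(np.uint8))
    i=1+st[1:,4].argmax();out["board"]=(int(st[i,4]),cv2.minAreaRect(W[l==i][:,:2].astype(np.float32)))
    return out
E
python3 - <<'E'
from h import *
for c in ("top","scene"):
    for k,v in rects(np.load(c+"0.npz")).items(): print(c,k,v)
E
```

```text
top stop1 (475, ((639.8727416992188, 179.11744689941406), (18.457305908203125, 266.2128601074219), 0.20167618989944458))
top stop5 (225, ((556.7066650390625, 339.2803649902344), (127.9180908203125, 18.298315048217773), 0.6945267915725708))
top stone36 (1100, ((528.54443359375, 195.2464599609375), (61.828678131103516, 179.78683471679688), 10.336870193481445))
top board (6819, ((550.758056640625, 202.21487426757812), (199.5193634033203, 355.1324157714844), 0.12109533697366714))
scene stop1 (606, ((640.9664916992188, 180.94024658203125), (269.06884765625, 23.216785430908203), 89.96014404296875))
scene stop2 (249, ((501.6953430175781, 198.87539672851562), (190.0609588623047, 57.55144500732422), 82.1507339477539))
scene stop3 (378, ((556.5292358398438, 339.28717041015625), (130.89535522460938, 19.209320068359375), 0.3347572088241577))
scene stone2 (1303, ((530.0674438476562, 194.81204223632812), (65.01036071777344, 183.99940490722656), 10.394192695617676))
scene board (7955, ((551.4833374023438, 202.36160278320312), (201.77394104003906, 355.08355712890625), 0.09664644300937653))
```

Board origin is about (556,195) with yaw about 0.1°, so the fence face is at x≈631 and the stop face at y≈330. The stone is at (528,195) with yaw 10.3°. I turn the tool to yaw 0 and travel round the base to a point in front of the stone.

Emit:
jog_arm([
  [0, 0, 7.3, 0, 0, 0, 95],
  [0, 0, 7.3, 0, 0, 0, 95],
  [0, 0, 0, 10.5, -51.2, 0, 95],
  [0, 0, 0, 10.5, -51.2, 0, 95],
  [0, 0, 0, 10.5, -51.2, 0, 95],
  [0, 0, 0, 10.5, -51.2, 0, 95],
  [0, 0, 0, 33, -36, 0, 95],
  [0, 0, 0, 33, -36, 0, 95],
  [0, 0, 0, 33, -36, 0, 95],
  [0, 0, 0, 33, -36, 0, 95],
])

```text
t: 1.95
eef_pos: [332.5, -254.8, 292.5]
tcp_rot: [3.141, -0.001, -0.0]
ft_force: [0.9, -0.0, 0.0]
opening: 0.999
grip_force: 0.0
```

Emit:
jog_arm([
  [0, 0, 0, 33, -36, 0, 95],
  [0, 0, 0, 33, -36, 0, 95],
  [0, 0, 0, 33, -36, 0, 95],
  [0, 0, 0, 4, -49, 0, 95],
  [0, 0, 0, 4, -49, 0, 95],
  [0, 0, 0, 4, -49, 0, 95],
  [0, 0, 0, 4, -49, 0, 95],
  [0, 0, 0, 4, -49, 0, 95],
  [0, 0, 0, 4, -49, 0, 95],
  [0, 0, 0, 4, -49, 0, 95],
])

```text
t: 3.2
eef_pos: [458.5, 196.7, 292.4]
tcp_rot: [3.142, -0.001, 0.0]
ft_force: [0.4, -0.9, 0.0]
opening: 0.994
grip_force: 0.0
```

Emit:
jog_arm([
  [0, 0, 0, 0, 0, 48, 95],
  [0, 0, 0, 0, 0, 48, 95],
  [0, 0, 0, 0, 0, 48, 95],
  [0, 0, 0, 0, 0, 30, 95],
  [0, 0, 0, 0, 0, 17, 95],
  [0, 0, 0, 0, 0, 0, 95],
])

```text
t: 3.95
eef_pos: [458.3, 194.9, 100.3]
tcp_rot: [3.141, 0.002, -0.0]
ft_force: [0.8, -0.5, 0.4]
opening: 0.995
grip_force: 0.0
```

Emit:
jog_arm([
  [0, 0, 0, 7, 0, 0, 95],
  [0, 0, 0, 7, 0, 0, 95],
  [0, 0, 0, 7, 0, 0, 95],
  [0, 0, 0, 7, 0, 0, 95],
  [0, 0, 0, 7, 0, 0, 95],
  [0, 0, 0, 7, 0, 0, 95],
  [0, 0, 0, 7, 0, 0, 95],
  [0, 0, 0, 7, 0, 0, 95],
  [0, 0, 0, 7, 0, 0, 95],
  [0, 0, 0, 7, 0, 0, 95],
])

```text
t: 5.2
eef_pos: [527.9, 194.8, 101.5]
tcp_rot: [3.141, 0.003, -0.0]
ft_force: [-7.4, -0.2, 6.1]
opening: 1.001
grip_force: 3.8
```

```bash
cat > look.py <<'E'
import sys
from cell import env
from h import *
for c in ("top","scene"):
    r=env.read_camera(c); cv2.imwrite(f"pics/{c}{sys.argv[1]}.png",r["color"][:,:,::-1]); np.savez(f"{c}{sys.argv[1]}.npz",**r)
    for k,v in rects(r).items(): print(c,k,v)
s=env.state();print(s["t"],s["eef_pos"].round(1),s["ft_force"].round(1))
E
python3 look.py 1
```

```text
top stop1 (475, ((640.2571411132812, 179.02166748046875), (266.3615417480469, 19.439008712768555), 89.8198471069336))
top stop4 (228, ((556.6735229492188, 339.3641662597656), (127.67782592773438, 18.148019790649414), 0.5961617827415466))
top board (3681, ((550.6068725585938, 201.65521240234375), (198.68911743164062, 355.1847229003906), 0.1518075317144394))
scene stop1 (225, ((640.867431640625, 270.1002502441406), (90.78479766845703, 20.071149826049805), 89.27482604980469))
scene stop3 (124, ((540.7630615234375, 181.94610595703125), (85.13075256347656, 23.9765682220459), 73.54841613769531))
scene stop4 (113, ((555.9624633789062, 271.1395568847656), (89.51704406738281, 26.153297424316406), 26.127588272094727))
scene stop5 (378, ((556.3468627929688, 339.0712585449219), (19.2475643157959, 130.58290100097656), 89.59941101074219))
scene stone4 (307, ((562.1410522460938, 261.592041015625), (39.74889373779297, 86.58464050292969), 87.59647369384766))
scene board (6398, ((551.1625366210938, 202.2719268798828), (355.29180908203125, 200.9413604736328), 89.86507415771484))
5.3 [529.  194.9 101.4] [-0.9 -0.5  0.1]
```

View pics/scene1.png

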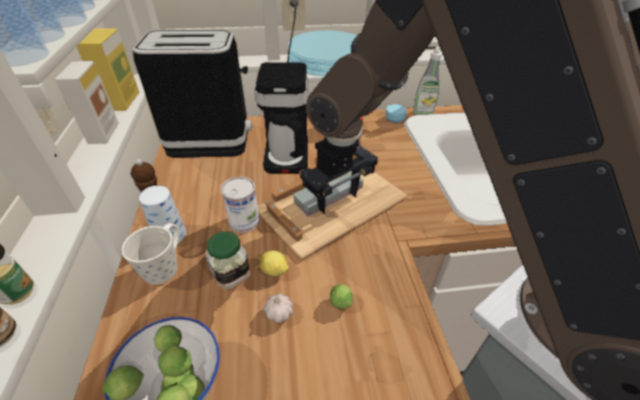

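The stone (310,198) has squared up against the two fingers and the neighbours have not moved. I carry on gently to the fence.

Emit:
jog_arm([
  [0, 0, 0, 5, 0, 0, 95],
  [0, 0, 0, 5, 0, 0, 95],
  [0, 0, 0, 5, 0, 0, 95],
  [0, 0, 0, 5, 0, 0, 95],
  [0, 0, 0, 3, 0, 0, 95],
  [0, 0, 0, 3, 0, 0, 95],
  [0, 0, 0, 0, 0, 0, 95],
])

```text
t: 6.18
eef_pos: [554.2, 194.9, 101.3]
tcp_rot: [3.141, 0.001, -0.0]
ft_force: [-4.8, -1.0, 4.1]
opening: 1.002
grip_force: 2.4
```

Emit:
jog_arm([
  [0, 0, 0, 2, 0, 0, 95],
  [0, 0, 0, 2, 0, 0, 95],
  [0, 0, 0, 1, 0, 0, 95],
])

```text
t: 6.55
eef_pos: [557.3, 194.9, 101.3]
tcp_rot: [3.141, 0.006, -0.0]
ft_force: [-17.4, 0.6, 13.3]
opening: 0.998
grip_force: 9.1
```

Emit:
jog_arm([
  [0, 0, 0, 1, 0, 0, 95],
  [0, 0, 0, 0, 0, 0, 95],
])

```text
t: 6.8
eef_pos: [557.5, 194.9, 101.3]
tcp_rot: [3.14, 0.008, 0.0]
ft_force: [-20.4, 1.2, 14.7]
opening: 1.0
grip_force: 10.0
```

The stone is against the fence. I back off, rise, and go to the right end with the fingers closed.

Emit:
jog_arm([
  [0, 0, 0, -10, 0, 0, 95],
  [0, 0, 0, -30, 0, 0, 95],
  [0, 0, 0, 0, 0, -50, 95],
  [0, 0, 0, 0, 0, -30, 60],
  [0, 0, 0, 15, 45, 0, 0],
  [0, 0, 0, 15, 45, 0, 0],
  [0, 0, 0, 20, 45, 0, 0],
  [0, 0, 0, 34, 5, 0, 0],
  [0, 0, 0, 0, 0, 0, 0],
  [0, 0, 0, 0, 0, 0, 0],
])

```text
t: 8.05
eef_pos: [604.0, 55.2, 181.0]
tcp_rot: [3.141, 0.0, 0.0]
ft_force: [-0.3, -0.1, -0.3]
opening: 0.321
grip_force: 0.0
```

```bash
python3 look.py 2
```

```text
top stop1 (302, ((638.5496826171875, 221.61155700683594), (21.292701721191406, 181.2095489501953), 0.1459970623254776))
top stop11 (219, ((556.962890625, 339.1606140136719), (128.43984985351562, 18.076980590820312), 0.7336426973342896))
top stone11 (958, ((602.2547607421875, 190.5281219482422), (66.8282241821289, 176.41383361816406), 0.2217494398355484))
top board (5829, ((550.3684692382812, 208.59317016601562), (342.0570983886719, 198.54400634765625), 89.8177261352539))
scene stop1 (591, ((609.45068359375, 180.8014373779297), (82.79275512695312, 269.04486083984375), 0.2432268261909485))
scene stop2 (380, ((556.7360229492188, 339.318359375), (130.3705291748047, 19.28200340270996), 0.5793856978416443))
scene stone1 (1135, ((600.72412109375, 190.273193359375), (182.1914825439453, 64.92064666748047), 89.9420394897461))
scene board (7955, ((551.5934448242188, 202.46566772460938), (354.93048095703125, 202.6812286376953), 89.92157745361328))
8.15 [603.9  55.5 181.2] [ 0.6  0.1 -0.2]
```

The stone is flush with the fence, with its centre at y≈190, so it needs about 49 mm more to the left.

Emit:
jog_arm([
  [0, 0, 0, -4, 0, 0, 0],
  [0, 0, 0, 0, 0, 30, 0],
  [0, 0, 0, 0, 0, 30, 0],
  [0, 0, 0, 0, 0, 20, 0],
  [0, 0, 0, 0, -12, 0, 0],
  [0, 0, 0, 0, -8, 0, 0],
  [0, 0, 0, 0, -6, 0, 0],
  [0, 0, 0, 0, -6, 0, 0],
  [0, 0, 0, 0, -6, 0, 0],
  [0, 0, 0, 0, -6, 0, 0],
])

```text
t: 9.4
eef_pos: [600.7, 98.6, 101.7]
tcp_rot: [3.141, -0.0, 0.0]
ft_force: [-0.8, -8.1, 4.0]
opening: 0.005
grip_force: 3.8
```

Emit:
jog_arm([
  [0, 0, 0, 0, -6, 0, 0],
  [0, 0, 0, 0, -6, 0, 0],
  [0, 0, 0, 0, -6, 0, 0],
  [0, 0, 0, 0, -6, 0, 0],
  [0, 0, 0, 0, -4, 0, 0],
  [0, 0, 0, 0, 0, 0, 0],
])

```text
t: 10.15
eef_pos: [600.7, 126.9, 101.7]
tcp_rot: [3.141, -0.001, 0.0]
ft_force: [-0.8, -1.8, 3.3]
opening: 0.008
grip_force: 1.7
```

Emit:
jog_arm([
  [0, 0, 0, 0, -3, 0, 0],
  [0, 0, 0, 0, -3, 0, 0],
  [0, 0, 0, 0, -2, 0, 0],
  [0, 0, 0, 0, 0, 0, 0],
])

```text
t: 10.65
eef_pos: [600.7, 134.5, 101.6]
tcp_rot: [3.141, -0.0, -0.0]
ft_force: [-1.1, -5.6, 5.7]
opening: 0.003
grip_force: 3.0
```

Emit:
jog_arm([
  [0, 0, 0, 0, -1.5, 0, 0],
  [0, 0, 0, 0, -1.5, 0, 0],
  [0, 0, 0, 0, 0, 0, 0],
])

```text
t: 11.02
eef_pos: [600.7, 137.5, 101.6]
tcp_rot: [3.141, -0.0, -0.0]
ft_force: [-1.2, -5.9, 4.5]
opening: 0.004
grip_force: 3.4
```

Emit:
jog_arm([
  [0, 0, 0, 0, -1.5, 0, 0],
  [0, 0, 0, 0, 0, 0, 0],
])

```text
t: 11.28
eef_pos: [600.7, 138.9, 101.6]
tcp_rot: [3.141, -0.0, -0.0]
ft_force: [-0.0, -6.6, 4.4]
opening: 0.007
grip_force: 3.5
```

Emit:
jog_arm([
  [0, 0, 0, 0, -1, 0, 0],
  [0, 0, 0, 0, 0, 0, 0],
])

```text
t: 11.52
eef_pos: [600.7, 139.8, 101.6]
tcp_rot: [3.141, -0.0, -0.0]
ft_force: [-0.7, -8.3, 5.4]
opening: 0.004
grip_force: 4.1
```

Emit:
jog_arm([
  [0, 0, 0, 0, -1, 0, 0],
  [0, 0, 0, 0, 0, 0, 0],
])

```text
t: 11.78
eef_pos: [600.7, 139.9, 101.7]
tcp_rot: [3.14, -0.0, -0.0]
ft_force: [-1.2, -14.7, 6.4]
opening: 0.003
grip_force: 7.6
```

Emit:
jog_arm([
  [0, 0, 0, 0, -1, 0, 0],
  [0, 0, 0, 0, 0, 0, 0],
])

```text
t: 12.02
eef_pos: [600.8, 140.1, 101.7]
tcp_rot: [3.139, 0.0, 0.0]
ft_force: [-1.3, -21.7, 7.2]
opening: 0.007
grip_force: 11.0
```

It is against the end stop. I finish with a two-finger push against the fence to square it up.

Emit:
jog_arm([
  [0, 0, 0, 0, 8, 0, 0],
  [0, 0, 0, 0, 25, 0, 0],
  [0, 0, 0, 0, 0, -40, 0],
  [0, 0, 0, 0, 0, -40, 40],
  [0, 0, 0, -30, -40, 0, 95],
  [0, 0, 0, -30, -40, 0, 95],
  [0, 0, 0, -20, -45, 0, 95],
  [0, 0, 0, 0, 0, 0, 95],
  [0, 0, 0, 0, 0, 0, 95],
  [0, 0, 0, 0, 0, 0, 95],
])

```text
t: 13.28
eef_pos: [521.1, 233.6, 181.1]
tcp_rot: [3.142, 0.0, -0.001]
ft_force: [-0.7, -0.3, 0.0]
opening: 0.681
grip_force: 0.0
```

```bash
python3 look.py 3
```

```text
top stop1 (445, ((640.2000732421875, 179.23007202148438), (265.9647521972656, 18.48758888244629), 89.86878204345703))
top stop9 (183, ((556.8953247070312, 339.2414855957031), (128.33090209960938, 17.772544860839844), 0.4483907222747803))
top stone21 (426, ((607.6841430664062, 255.4203338623047), (53.038429260253906, 151.80862426757812), 4.632580757141113))
top board (3495, ((550.6783447265625, 202.29257202148438), (199.68243408203125, 354.89044189453125), 0.19743232429027557))
scene stop2 (70, ((640.51171875, 122.03014373779297), (18.23421287536621, 43.4788932800293), 2.568479537963867))
scene stop3 (92, ((644.8329467773438, 265.6482849121094), (11.011938095092773, 98.89168548583984), 0.12702812254428864))
scene stop4 (624, ((585.8068237304688, 272.4393005371094), (124.33493041992188, 212.01956176757812), 23.135433197021484))
scene stone1 (303, ((599.8084106445312, 185.76251220703125), (71.33590698242188, 62.66044616699219), 87.95396423339844))
scene stone2 (741, ((600.8153076171875, 273.3714599609375), (64.844482421875, 114.10262298583984), 0.38728925585746765))
scene board (7529, ((550.937255859375, 202.34033203125), (355.3992004394531, 200.31265258789062), 89.85511016845703))
13.375 [521.1 233.6 181.1] [ 0.4 -0.5 -0.1]
```

Emit:
jog_arm([
  [0, 0, 0, 0, 0, 0, 95],
  [0, 0, 0, 0, 0, 0, 95],
  [0, 0, 0, 0, 0, 40, 95],
  [0, 0, 0, 0, 0, 40, 95],
  [0, 0, 0, 12, 0, 0, 95],
  [0, 0, 0, 12, 0, 0, 95],
  [0, 0, 0, 6, 0, 0, 95],
  [0, 0, 0, 4, 0, 0, 95],
  [0, 0, 0, 2, 0, 0, 95],
  [0, 0, 0, 0, 0, 0, 95],
])

```text
t: 14.62
eef_pos: [556.5, 234.5, 101.4]
tcp_rot: [3.142, -0.0, -0.0]
ft_force: [0.5, -0.3, -0.1]
opening: 1.002
grip_force: 0.0
```

Emit:
jog_arm([
  [0, 0, 0, 1, 0, 0, 95],
  [0, 0, 0, 1, 0, 0, 95],
  [0, 0, 0, 0, 0, 0, 95],
])

```text
t: 15.0
eef_pos: [557.1, 234.5, 101.2]
tcp_rot: [3.141, 0.004, 0.0]
ft_force: [-8.5, 0.6, 7.1]
opening: 1.002
grip_force: 4.4
```

Emit:
jog_arm([
  [0, 0, 0, 1, 0, 0, 95],
  [0, 0, 0, 1, 0, 0, 95],
  [0, 0, 0, 0, 0, 0, 95],
])

```text
t: 15.38
eef_pos: [557.4, 234.5, 101.2]
tcp_rot: [3.14, 0.008, 0.0]
ft_force: [-18.6, 1.7, 14.0]
opening: 0.995
grip_force: 9.1
```

Emit:
jog_arm([
  [0, 0, 0, -10, 0, 0, 95],
  [0, 0, 0, -30, 0, 0, 95],
  [0, 0, 0, 0, 0, -50, 95],
  [0, 0, 0, 0, 0, -50, 95],
  [0, 0, 0, 0, 50, -30, 95],
  [0, 0, 0, 0, 50, 0, 95],
  [0, 0, 0, 0, 60, 0, 95],
  [0, 0, 0, 0, 60, 0, 95],
  [0, 0, 0, 0, 60, 0, 95],
  [0, 0, 0, 0, 40, 0, 95],
])

```text
t: 16.62
eef_pos: [520.3, -88.0, 231.3]
tcp_rot: [3.141, -0.001, -0.001]
ft_force: [0.7, -0.2, -0.0]
opening: 1.002
grip_force: 0.0
```

```bash
python3 look.py 4; python3 - <<'E'
import cv2
a=cv2.imread("pics/scene4.png");cv2.imwrite("pics/scene4c.png",cv2.resize(a[100:330,190:430],None,fx=2.5,fy=2.5,interpolation=cv2.INTER_CUBIC))
E
```

```text
top stop1 (446, ((639.3461303710938, 178.96685791015625), (20.252355575561523, 266.2568664550781), 0.49316439032554626))
top stop10 (222, ((556.7313842773438, 339.4448547363281), (16.159564971923828, 127.7956314086914), 89.09366607666016))
top stone20 (1090, ((602.7489624023438, 239.33860778808594), (177.32643127441406, 68.28404998779297), 89.981689453125))
top board (6811, ((553.8883056640625, 202.2456512451172), (205.38597106933594, 355.38653564453125), 0.04624992981553078))
scene stop1 (335, ((641.2415771484375, 181.02133178710938), (268.0643615722656, 20.336057662963867), 89.45384979248047))
scene stop2 (624, ((585.56787109375, 272.4731750488281), (124.36811065673828, 210.77487182617188), 23.230161666870117))
scene stone1 (1229, ((601.0181274414062, 240.63189697265625), (64.76710510253906, 180.4416046142578), 0.45022061467170715))
scene board (7972, ((550.2318115234375, 202.2877197265625), (356.3497314453125, 202.7088623046875), 89.48715209960938))
16.725 [520.5 -88.8 231.2] [0.4 0.4 0.7]
```

View pics/scene4c.png

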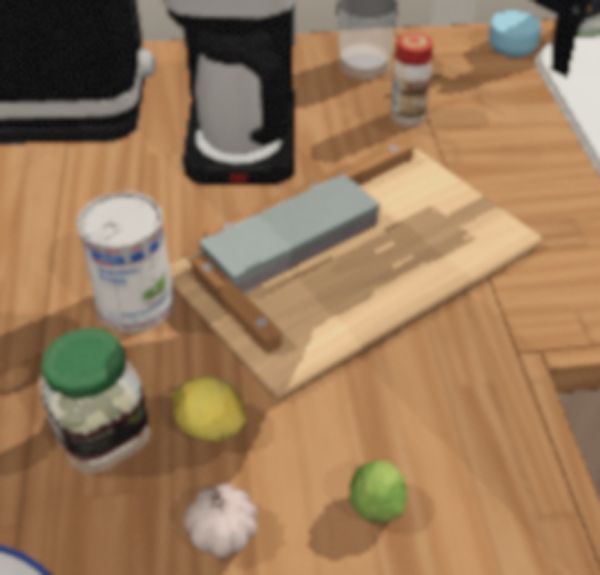

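The stone (290,230) sits flush against the fence and the end stop. Its measured centre of about (601,240) agrees with the target of (600,240), and the bystanders have not moved.

```bash
python3 -c "
from cell import env
print(env.job_done())"
```

```text
the job is handed in; nothing more can be done
None
```

The whetstone is pushed flush against the far fence and the left end stop, its centre within about 1 mm of target by camera. The bystanders look unmoved and the arm is clear. I handed the job in at about 17 s, but it returned no verdict.

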